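# Shift the repaired gear shifter from second up into third

### The job

The repaired driving-game gear shifter on the bench stands in second gear (left slot, near end); try it out by changing up to third: push its stick forward, away from you, out of second into neutral, then right to the middle, then forward until third is fully home, without running into any other gear. Only push the red knob or the stick with the fingertips or the outside of the fingers: do not pinch it or force it against its stops. Leave the things around the shifter alone, and take the hand away when third is in.

Things in the scene. Friction and masses are not known exactly. Their poses are not given: they have to be found in the camera images.
- shifter: Six-speed gear shifter of a driving-game rig: grey sheet-steel housing, 120 mm in x by 110 mm in y, on a dark steel plate 170 x 150 x 10 mm that cannot move. Origin: centre of the plate's underside, on the bench. x = the shifter's forward (within 20 degrees of straight away from the robot), y = its left, z up. The stick's pivot lies 16 mm above the origin.
- gate (a point): Centre of the top of the flat aluminium gate plate, 97 mm above the bench. Three parallel slots run forward and back, 19 mm apart, 12 mm wide, joined half-way by a 12 mm cross channel (neutral); corners rounded. Forward ends: first (left), third (middle), fifth (right). Rear ends: second (left), fourth (middle), sixth (right). The rod (9 mm thick) goes 18 mm each way from neutral.
- knob (a point): Centre of the red knob, at its widest (44 mm diameter); top 18 mm above it, neck ends 40 mm below; 193 mm from the pivot along the stick. In neutral in the middle it is 209 mm above the bench over the shifter's origin; elsewhere at x = 0.193 sin(stick), y = -0.193 sin(across) cos(stick) in the shifter's frame: slots 45 mm apart, gears 44 mm forward or back of neutral and 5 to 11 mm lower.
- stick (a joint): Forward lean of the stick, rad: 0 in neutral, about +0.23 fully home in first, third or fifth, about -0.23 fully home in second, fourth or sixth. Starts in second, not always fully home. Friction holds it where it is left (about 2 N at the knob); no spring.
- across (a joint): Sideways lean of the stick, rad: 0 in the middle (third and fourth), about -0.24 to the left (first and second), about +0.24 to the right (fifth and sixth); about 0.02 of play either way in a slot. Friction holds it where it is left (about 2 N at the knob); no spring.
- phone: White smartphone lying on the bench to the right of the shifter, 150 x 72 x 8 mm, loose. Origin: centre of its underside.
- bottle: White plastic bottle with a blue cap standing to the left of the shifter, 54 mm diameter, 115 mm tall, loose. Origin: centre of its underside.
- tray: Blue screw tray beyond the shifter, 110 x 75 x 20 mm, loose. Origin: centre of its underside.
- screwdriver: Screwdriver with an orange handle lying on the bench between the shifter and the robot, 150 mm long, loose. Origin: near its middle, on the bench.
There are look-alikes about, which are no part of the job. Of the things that look like the shifter, the largest one is meant.

How it is judged:
By the outcome, as a careful person would: the job done as asked, in the order asked, and still so for the second after the job is handed in, with the robot touching nothing.
It also fails if it takes over 58 s, if anything falls off the work surface, if the arm or the gripper's body presses on something with over 40 N, if the wrist force passes 120 N, or if a joint passes its speed limit or range.

### The arm

A 6-joint arm with a two-finger parallel gripper is mounted at the origin on the work surface. World frame = base frame: x ahead of the robot, y to its left, z up, the work surface at z = 0. Lengths are in mm, angles in rad, forces in N, time in s.
With the tool pointing down it reaches from about 300 to 775 mm from the base axis. Payload 14.6 kg.
Tool frame: the origin (TCP) lies on the centre line of the jaws, within the pads' length; the fingertips stand 8 mm ahead of it and the grasp point (between the pads) lies 11 mm behind it; z points along the fingers, y is the direction in which the jaws open and shut (so a half turn about z gives the same grasp; the last joint's range is limited). The gripper opens to 94 mm and grips with 3 to 60 N. Pads are 16 mm wide; open, the fingers measure 119 mm over their backs; the gripper's body (75 mm by 177 mm) begins 78 mm behind the grasp point.
Start: joints at [1.051, 0.3, 1.521, -0, 1.321, -0.067], TCP at [240.613, 494.565, 213.446] pointing down, gripper open.
Joint ranges: [-3.03, 3.03], [-0.79, 2.21], [0.23, 2.52], [-1.04, 4.18], [0, 3.07], [-2.55, 2.55]. Speed limits (rad/s): [2.22, 2.22, 2.57, 3.14, 3.14, 3.14].

### API

Orientations are given as [roll, pitch, yaw] about the fixed x, y, z axes, in that order (R = Rz(yaw) Ry(pitch) Rx(roll)).
In Python, from cell import read_state, cams, manip gives the robot as it stands.
- The arm moves only by the shell command python3 -m handwheel 'ROWS' [OPENING] [FORCE]. ROWS is JSON, a list of rows, each a list of 4 numbers: the shift along the tool's x, y, z in m, then the turn about the tool's z in degrees. In form: [[dx, dy, dz, turn], ...]. A call has 1 to 5 rows; each row is the pose to reach, as a shift and turn from the pose measured when the call began, along the tool's axes at that moment; what a row does not reach only later rows make up. A row lasts 1/8 s, in which the tool goes at most 62.5 mm and 10.7 degrees, less where a joint would pass 70% of its speed; a pose out of reach is approached as far as the arm can. A call with a gripper value outside its range is refused whole. OPENING is the closure, from 0 (fully open) to 1 (shut), set as the call begins (- or left out, the last holds). The fingers move at their own pace and stop on an object; FORCE is the grip in N (left out, the last holds). Time passes only in rows, so rows that repeat a pose let the fingers close. It gives the time, the measured TCP pose, the force and the opening at its end, in the units of the state.
- read_state(): the state, without advancing time (a new reading comes with each control period).
- cams.camera(name): name is "side" or "top"; returns the picture (480x640x3 uint8, red, green, blue); there is no depth.
- cams.get_calibration(name): a dict with "vertical_fov" (degrees; the focal length in pixels is half the picture's height over the tangent of half this angle, whatever the lens; pixels are square), "cx", "cy" (the principal point, pixels), "dist_coeffs" ([k1, k2, p1, p2, k3] as OpenCV has them; the pictures are not rectified), "R" (3x3) and "t" (3): a world point X has camera coordinates R X + t. Camera axes: x right, y down, z forward; pixel columns grow to the right and rows downward; lengths in mm; the calibration is good to about 2 mm. A picture is of the moment at which its call begins. get_calibration takes no time and is no camera call.
- manip.sign_off(): hands the job in, once; it reports no verdict.
The state is a dict: "clock": time; "joints": joint angles; "qd": joint speeds; "effort": joint torques, N m; "eef_pos": TCP position; "eef_rot": TCP orientation; "wrist_force": force on the tool from outside, world axes, zero at the start; "moment": the same for the moment, N m; "finger_gap": finger opening in mm.
Only numpy, scipy, OpenCV 4.12 (cv2) and the standard library are available. Lean on these libraries where they do the work, as an engineer would, in place of code of your own. Each camera call takes 0.05 s, during which the arm holds its last target. There are 200 camera calls.

## Working session

There is one attempt and no reset: what is moved stays moved. The work goes in short steps, Python scripts to look and compute and a shell command to move; the robot and the scene stay as the last step left them, time stands still between calls to the robot, and variables do not carry over. Pictures are saved under pics/ and viewed, about 8 in all and at most 12, crops included, and the job is handed in when it is done.

```bash
mkdir -p pics; ls
python3 - <<'E'
from cell import read_state,cams
import cv2,numpy as np
for n in("top","side"):
    im=cams.camera(n); cv2.imwrite(f"pics/{n}0.png",im[:,:,::-1])
    c=cams.get_calibration(n);print(n,c["vertical_fov"],c["cx"],c["cy"],c["dist_coeffs"],np.round(-np.array(c["R"]).T@np.array(c["t"])),np.round(c["R"],2).tolist())
s=read_state();print(s["eef_pos"],s["eef_rot"],s["finger_gap"],s["clock"])
E
```

```text
pics
top 46.277663680954234 315.60830347026774 245.21594022849405 [0.00010785 0.         0.         0.         0.        ] [ 492.    3. 1160.] [[-0.01, -1.0, -0.01], [-1.0, 0.01, -0.08], [0.08, 0.01, -1.0]]
side 46.223200319797826 320.4648898475505 237.89300308083557 [-0.15539625  0.          0.          0.          0.        ] [ 474. -704.  977.] [[0.99, -0.14, 0.0], [-0.1, -0.74, -0.66], [0.09, 0.65, -0.75]]
[240.49680831 494.38246587 212.96808653] [-3.14058910e+00 -5.75098198e-05  2.68882695e+00] 94.05793589134701 0.1
```

View pics/top0.png

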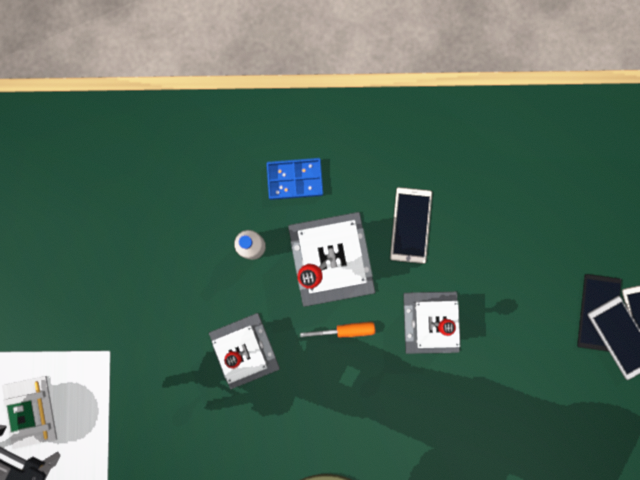

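View pics/side0.png

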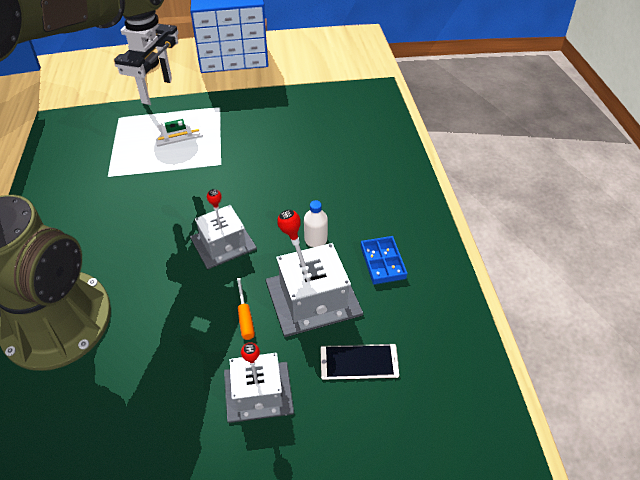

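Three look-alikes in the top view: (331,258), (242,350) and (432,323). The one at (331,258) is clearly the largest, and it stands between the bottle, phone, tray and screwdriver as described. I'll measure it and confirm in a crop.

```bash
cat > h.py <<'E'
import cv2,numpy as np
from cell import read_state,cams
def cal(n):
    c=cams.get_calibration(n);f=240/np.tan(np.radians(c["vertical_fov"])/2)
    K=np.array([[f,0,c["cx"]],[0,f,c["cy"]],[0,0,1]]);return K,np.array(c["dist_coeffs"]),np.array(c["R"]),np.array(c["t"])
def ray(n,p):
    K,d,R,t=cal(n);u=cv2.undistortPoints(np.array([[p]],float),K,d)[0,0]
    return -R.T@t,R.T@np.array([u[0],u[1],1.])
def plane(n,p,z):
    o,v=ray(n,p);return o+v*(z-o[2])/v[2]
def tri(a,b):
    (o,v),(q,w)=ray("top",a),ray("side",b)
    s=np.linalg.lstsq(np.c_[v,-w],q-o,rcond=None)[0];A=o+s[0]*v;B=q+s[1]*w
    return (A+B)/2,np.linalg.norm(A-B)
def proj(n,X):
    K,d,R,t=cal(n);return cv2.projectPoints(np.array([X],float),cv2.Rodrigues(R)[0],t,K,d)[0][0,0]
def red(im):
    h=cv2.cvtColor(im,cv2.COLOR_RGB2HSV)
    return (((h[...,0]<6)|(h[...,0]>174))&(h[...,1]>150)&(h[...,2]>70)).astype(np.uint8)
def knob(im,box):
    x0,y0,x1,y1=box;m=red(im)[y0:y1,x0:x1]
    c=max(cv2.findContours(m,cv2.RETR_EXTERNAL,cv2.CHAIN_APPROX_NONE)[0],key=cv2.contourArea)
    (x,y),r=cv2.minEnclosingCircle(c);return (x+x0,y+y0),r
E
python3 - <<'E'
from h import *
t=cv2.imread("pics/top0.png")[:,:,::-1];s=cv2.imread("pics/side0.png")[:,:,::-1]
kt,rt=knob(t,(285,250,335,300));ks,rs=knob(s,(265,195,310,250))
print("knob",kt,rt,ks,rs,tri(kt,ks))
# gate plate: white
w=((t.min(2)>190)).astype(np.uint8);w[:200]=0;w[310:]=0;w[:,:285]=0;w[:,380:]=0
c=cv2.convexHull(np.vstack([c for c in cv2.findContours(w,0,cv2.CHAIN_APPROX_NONE)[0] if cv2.contourArea(c)>50]))
r=cv2.minAreaRect(c);b=cv2.boxPoints(r);P=np.array([plane("top",p,97)[:2] for p in b])
print(b.round(1).tolist(),P.round(1).tolist(),"c",P.mean(0),[np.linalg.norm(P[i]-P[i-1]).round(1) for i in range(4)])
for i in range(4):
    d=P[i]-P[i-1];print(np.degrees(np.arctan2(d[1],d[0])))
# dark plate corners handled visually
a=cv2.resize(t[195:315,270:390],(600,600),interpolation=cv2.INTER_CUBIC)
cv2.imwrite("pics/crop.png",a[:,:,::-1])
E
```

```text
knob (309.1410255432129, 275.13817596435547) 12.473854064941406 (289.59375, 225.0) 14.6771240234375 (array([516.74002978,  25.36374939, 186.85413702]), np.float64(1.6956910422605733))
[[295.70001220703125, 230.39999389648438], [355.1000061035156, 219.3000030517578], [366.79998779296875, 282.20001220703125], [307.5, 293.29998779296875]] [[603.4, 52.3], [623.4, -61.0], [503.7, -81.4], [483.9, 30.9]] c [553.60852352 -14.8012652 ] [np.float64(121.3), np.float64(115.0), np.float64(121.4), np.float64(114.0)]
10.149022910422842
-79.96722354398399
-170.33255562812894
100.01429527967554
```

View pics/crop.png

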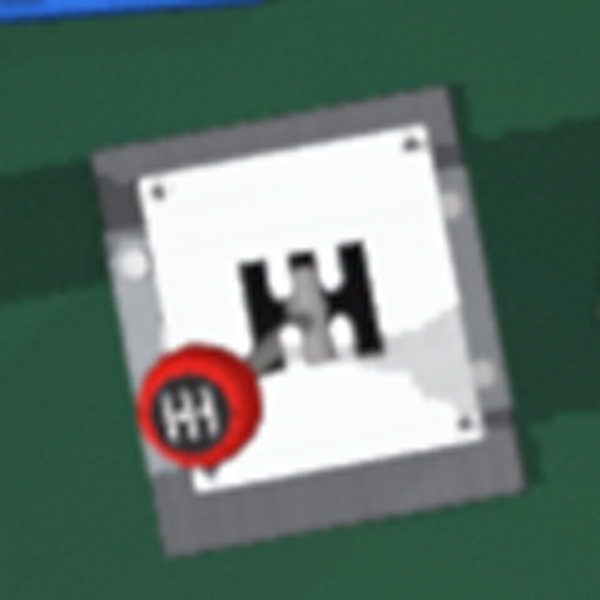

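Run:
```python
from h import *
t=cv2.imread("pics/top0.png")[:,:,::-1]
K=plane("top",(308.8,276),200);K2=plane("top",(309.6,275.9),200)
print(K,K2)
th=np.radians(10.1);R=np.array([[np.cos(th),-np.sin(th)],[np.sin(th),np.cos(th)]])
C=np.array([553.6,-14.8])
print("knob in shifter frame",(R.T@(K[:2]-C)))
for a,b in((-.23,-.24),(0,-.24),(0,0),(.23,0)):
    x=193*np.sin(a);y=-193*np.sin(b)*np.cos(a);z=16+193*np.cos(a)*np.cos(b)
    W=np.r_[C+R@[x,y],z];print(a,b,W.round(1),"top",proj("top",W).round(1),"side",proj("side",W).round(1))
# slot dark in gate
m=(t[200:310,300:365].max(2)<50).astype(np.uint8)
ys,xs=np.where(m);print(xs.min()+300,xs.max()+300,ys.min()+200,ys.max()+200)
# gate centre from crop: H outer corners
P=[plane("top",(270+u/5,195+v/5),97)[:2] for u,v in((240,263),(363,242),(385,352),(262,372))]
print(np.mean(P,0))
# plate corners crop, z=10
P=np.array([plane("top",(270+u/5,195+v/5),10)[:2] for u,v in((92,155),(460,85),(525,487),(167,557))])
print(P.mean(0),[np.linalg.norm(P[i]-P[i-1]).round(1) for i in range(4)],np.degrees(np.arctan2(*(P[0]-P[3])[::-1])))
```

```text
[514.10673896  25.68734405 200.        ] [514.26331768  24.31901443 200.        ]
knob in shifter frame [-31.78110811  46.78572286]
-0.23 -0.24 [502.4  21.5 198.5] top [311.4 282.8] side [281.6 223.1]
0 -0.24 [545.6  30.4 203.5] top [305.8 257.5] side [303.6 215.6]
0 0 [553.6 -14.8 209. ] top [332.3 252.3] side [310.8 230.7]
0.23 0 [596.9  -7.1 203.9] top [327.4 227.3] side [333.4 227.1]
307 345 244 283
[553.04924243 -17.15420565]
[552.83454275 -18.07409231] [np.float64(167.7), np.float64(154.5), np.float64(167.2), np.float64(148.7)] 10.148454730056171
```

The crop confirms it: the gate has a full 3-slot pattern and measures about 120 x 114 mm. The knob sits in the left slot, near end, about 32 mm behind neutral, so it isn't fully home. The shifter yaw is about 10.1° and its centre is about (553,-16.5).

I'll turn the tool so that forward is -x and left is +y, close the fingers, and push with their outsides.

```bash
cat > g.py <<'E'
import sys
from h import *
C=np.array([553,-16.5]);th=np.radians(10.1);R=np.array([[np.cos(th),-np.sin(th)],[np.sin(th),np.cos(th)]])
def tcp():
    s=read_state();p=s["eef_pos"];return s,np.r_[R.T@(p[:2]-C),p[2]]
def delta(fx,fy,z):
    "tool-axis shift (mm) to shifter-frame point"
    from scipy.spatial.transform import Rotation as Q
    s=read_state();p=np.array(s["eef_pos"]);T=Q.from_euler("xyz",s["eef_rot"]).as_matrix()
    return T.T@(np.r_[C+R@[fx,fy],z]-p)
if __name__=="__main__":
    s,f=tcp();print("t",s["clock"],"tcp in shifter",f.round(1),"yaw",np.degrees(s["eef_rot"][2]).round(2),"F",np.round(s["wrist_force"],1),"gap",round(s["finger_gap"],1))
    if len(sys.argv)>3: print("tool shift",delta(*map(float,sys.argv[1:4])).round(1))
E
python3 g.py -90 45 260
```

```text
t 0.1 tcp in shifter [-218.1  557.8  213. ] yaw 154.06 F [-0.1  0.5 -0.6] gap 94.1
tool shift [-405.3 -339.3  -46.7]
```

```bash
python3 -m handwheel '[[0,0,-0.047,0],[-0.04,-0.034,-0.047,-9],[-0.085,-0.07,-0.047,-18],[-0.13,-0.105,-0.047,-27],[-0.17,-0.14,-0.047,-36]]' 1 10; python3 g.py -90 45 260
```

```text
clock: 0.72
eef_pos: [332.6, 292.4, 259.9]
eef_rot: [-3.141, -0.001, -2.961]
wrist_force: [0.3, 0.3, -0.2]
finger_gap: 47.4
t 0.725 tcp in shifter [-162.8  342.8  259.9] yaw -169.65 F [ 0.3  0.3 -0.2] gap 47.4
tool shift [-7.150e+01 -2.981e+02  2.000e-01]
```

```bash
python3 -m handwheel '[[-0.014,-0.06,0,-0.3],[-0.028,-0.12,0,-0.3],[-0.043,-0.18,0,-0.3],[-0.057,-0.24,0,-0.3],[-0.0715,-0.298,0,-0.3]]' 1; python3 g.py -90 45 192
```

```text
clock: 1.35
eef_pos: [456.8, 10.0, 260.1]
eef_rot: [-3.141, -0.001, -2.956]
wrist_force: [0.3, 0.7, -0.3]
finger_gap: 0.7
t 1.35 tcp in shifter [-90.   43.  260.1] yaw -169.36 F [ 0.3  0.7 -0.3] gap 0.7
tool shift [-0.1  2.1 68.1]
```

```bash
python3 -m handwheel '[[0,0.002,0.03,0.5],[0,0.002,0.055,0.5],[0,0.002,0.068,0.5],[0,0.002,0.068,0.5]]'; python3 g.py -66 45 192
python3 - <<'E'
from h import *
a=cams.camera("top")[200:320,260:420];b=cams.camera("side")[150:310,220:420]
o=np.hstack([cv2.resize(a,(400,300),interpolation=2),cv2.resize(b,(375,300),interpolation=2)])
cv2.imwrite("pics/a.png",o[:,:,::-1])
E
```

```text
clock: 1.85
eef_pos: [456.2, 12.0, 191.8]
eef_rot: [-3.141, -0.002, -2.964]
wrist_force: [-0.3, 0.0, 0.5]
finger_gap: 0.6
t 1.85 tcp in shifter [-90.3  45.1 191.8] yaw -169.85 F [-0.3  0.   0.5] gap 0.6
tool shift [-24.3  -0.1  -0.2]
```

View pics/a.png

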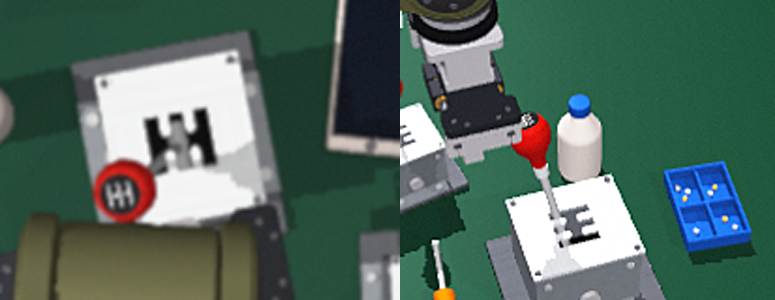

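The fingers are behind the knob with a clear gap, and the knob is visible in the top view at about (309,276). I'll move up and push partway.

```bash
cat > k.py <<'E'
from g import *
t=cams.camera("top");r=red(t)
box=(290,205,365,300)
p,rad=knob(t,box);z=205
for _ in range(4):
    f=R.T@(plane("top",p,z)[:2]-C);z=16+np.sqrt(max(193**2-f@f,1))
a=np.arcsin(f[0]/193);b=-np.arcsin(f[1]/193/np.cos(a))
print("knob px",np.round(p,1),"r",round(rad,1),"frame",f.round(1),"z",round(z),"stick %.3f across %.3f"%(a,b))
E
python3 k.py
python3 -m handwheel '[[-0.01,0,0,0],[-0.02,0,0,0],[-0.028,0,0,0],[-0.034,0,0,0],[-0.04,0,0,0]]'; python3 g.py; python3 k.py
```

```text
knob px [309.5 275.9] r 12.6 frame [-31.   47.1] z 201 stick -0.161 across -0.250
clock: 2.62
eef_pos: [496.4, 19.2, 193.0]
eef_rot: [-3.14, 0.0, -2.964]
wrist_force: [-2.7, 0.3, 1.9]
finger_gap: 0.6
t 2.625 tcp in shifter [-49.5  45.1 193. ] yaw -169.84 F [-2.7  0.3  1.9] gap 0.6Traceback (most recent call last):
  File "k.py", line 4, in <module>
    p,rad=knob(t,box);z=205
          ~~~~^^^^^^^
  File "h.py", line 22, in knob
    c=max(cv2.findContours(m,cv2.RETR_EXTERNAL,cv2.CHAIN_APPROX_NONE)[0],key=cv2.contourArea)
ValueError: max() iterable argument is empty
```

The arm hides the knob from the top camera, so I'll use the side view. The knob centre there is the largest inscribed circle of the filled red blob, intersected with the 193 mm sphere about the pivot. I'll check this against the first picture.

```bash
cat > ks.py <<'E'
from g import *
def sk(im):
    m=red(im)[180:260,260:350]
    c=max(cv2.findContours(m,0,cv2.CHAIN_APPROX_NONE)[0],key=cv2.contourArea)
    f=np.zeros((80*4,90*4),np.uint8);cv2.fillPoly(f,[cv2.convexHull(c*4)],1)
    d=cv2.distanceTransform(f,cv2.DIST_L2,5);_,r,_,p=cv2.minMaxLoc(d)
    ys,xs=np.where(d>r-.6);p=(xs.mean()/4+260,ys.mean()/4+180)
    o,v=ray("side",p);v/=np.linalg.norm(v);q=o-np.r_[C,16];B=q@v;D=B*B-q@q+193**2
    X=q+v*(-B-np.sqrt(max(D,0)));f=np.r_[R.T@X[:2],X[2]+16]
    a=np.arcsin(f[0]/193);b=-np.arcsin(f[1]/193/np.cos(a))
    print("side px",np.round(p,1),"r",round(r/4,1),"knob",f.round(1),"stick %.3f across %.3f"%(a,b),"D",round(D))
if __name__=="__main__":
    if len(sys.argv)>1: sk(cv2.imread(sys.argv[1])[:,:,::-1]); W=np.r_[C+R@[-31,47.1],201];print(proj("side",W))
    im=cams.camera("side");sk(im)
    b=cv2.resize(im[150:310,220:420],(500,400),interpolation=2);cv2.imwrite("pics/s_last.png",b[:,:,::-1])
E
python3 ks.py pics/side0.png; cp pics/s_last.png pics/b.png
```

```text
side px [288.9 223. ] r 10.3 knob [-30.8  38.6 202.6] stick -0.160 across -0.204 D 13404
[287.56831471 220.46535982]
side px [296.4 228.9] r 6.5 knob [-22.6  15.9 207. ] stick -0.117 across -0.083 D 18139
```

View pics/b.png

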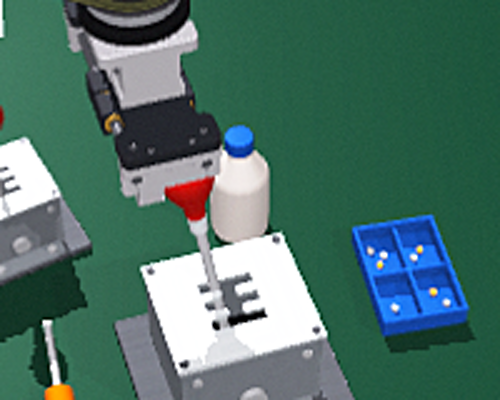

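The side view shows the stick moved forward (neck at about (296,229)), but the hand hides the knob top. I'll push to about 8 mm short of neutral, then back off and measure from the top.

```bash
python3 -m handwheel '[[-0.004,0,0,0],[-0.008,0,0,0],[-0.012,0,0,0],[-0.012,0,0,0]]'; python3 g.py; python3 -m handwheel '[[0.02,0,0,0],[0.045,0,0,0],[0.055,0,0,0],[0.055,0,0,0]]'; python3 g.py;python3 k.py; python3 ks.py
```

```text
clock: 3.22
eef_pos: [508.5, 21.3, 192.9]
eef_rot: [-3.14, 0.0, -2.964]
wrist_force: [-1.3, 1.3, 1.5]
finger_gap: 1.0
t 3.225 tcp in shifter [-37.2  45.  192.9] yaw -169.84 F [-1.3  1.3  1.5] gap 1.0
clock: 3.72
eef_pos: [454.6, 11.5, 193.2]
eef_rot: [-3.14, 0.001, -2.964]
wrist_force: [-0.4, 0.5, 0.1]
finger_gap: 0.5
t 3.725 tcp in shifter [-92.   44.9 193.2] yaw -169.85 F [-0.4  0.5  0.1] gap 0.5
knob px [306.7 262.4] r 12.5 frame [-7.5 47.6] z 203 stick -0.039 across -0.249
side px [300.1 219.2] r 10.6 knob [ -8.5  39.3 204.8] stick -0.044 across -0.205 D 12746
```

Offset calibrated: knob x is TCP x + 29.7. Next I'll push to neutral (TCP x -29.7) and go around to the left side.

```bash
python3 -m handwheel '[[-0.03,0,0,0],[-0.05,0,0,0],[-0.057,0,0,0],[-0.0625,0,0,0],[-0.0625,0,0,0]]'; python3 g.py; python3 -m handwheel '[[0.02,0,0,0],[0.045,0.01,0,0],[0.06,0.02,0,0],[0.06,0.02,0,0]]'; python3 k.py; python3 g.py -40 105 193
```

```text
clock: 4.45
eef_pos: [516.4, 22.6, 192.9]
eef_rot: [-3.14, 0.0, -2.964]
wrist_force: [-1.1, 0.4, -2.0]
finger_gap: 0.5
t 4.45 tcp in shifter [-29.2  44.9 192.9] yaw -169.84 F [-1.1  0.4 -2. ] gap 0.5
clock: 4.95
eef_pos: [453.3, 31.9, 193.3]
eef_rot: [-3.14, 0.002, -2.964]
wrist_force: [0.8, 0.1, 0.0]
finger_gap: 0.7
knob px [306.  257.5] r 12.8 frame [ 0.9 47.2] z 203 stick 0.005 across -0.247
t 5.0 tcp in shifter [-89.   64.8 193.3] yaw -169.82 F [-0.  -0.2  0.3] gap 0.5
tool shift [-49.1  40.1   0.3]
```

Neutral reached (stick ≈ 0.005). Now around to the left side, with clearance.

```bash
python3 -m handwheel '[[0,0.042,0,0],[-0.04,0.042,0,0],[-0.075,0.042,0,0],[-0.0895,0.042,0,0],[-0.0895,0.042,0,0]]'; python3 g.py 0.5 70 193; python3 k.py;python3 ks.py
```

```text
clock: 5.62
eef_pos: [535.4, 88.7, 192.7]
eef_rot: [-3.14, 0.001, -2.964]
wrist_force: [-1.5, -0.4, -0.4]
finger_gap: 0.3
t 5.625 tcp in shifter [  1.1 106.6 192.7] yaw -169.83 F [-1.5 -0.4 -0.4] gap 0.3
tool shift [  0.6 -36.6  -0.2]
side px [304.3 218.6] r 10.2 knob [ -0.5  38.1 205.2] stick -0.003 across -0.199 D 12664Traceback (most recent call last):
  File "k.py", line 4, in <module>
    p,rad=knob(t,box);z=205
          ~~~~^^^^^^^
  File "h.py", line 22, in knob
    c=max(cv2.findContours(m,cv2.RETR_EXTERNAL,cv2.CHAIN_APPROX_NONE)[0],key=cv2.contourArea)
ValueError: max() iterable argument is empty
```

```bash
python3 -m handwheel '[[0.0006,-0.015,0,0],[0.0006,-0.025,0,0],[0.0006,-0.033,0,0],[0.0006,-0.041,0,0],[0.0006,-0.046,0,0]]'; python3 g.py 0.5 36 193; python3 ks.py; cp pics/s_last.png pics/c.png
```

```text
clock: 6.35
eef_pos: [542.1, 42.8, 193.3]
eef_rot: [-3.14, 0.002, -2.964]
wrist_force: [-1.1, 2.1, 1.5]
finger_gap: 0.4
t 6.35 tcp in shifter [ -0.4  60.3 193.3] yaw -169.84 F [-1.1  2.1  1.5] gap 0.4
tool shift [ -0.9 -24.3   0.3]
side px [307.  224.2] r 10.1 knob [ -0.8  20.2 207.9] stick -0.004 across -0.105 D 16356
```

View pics/c.png

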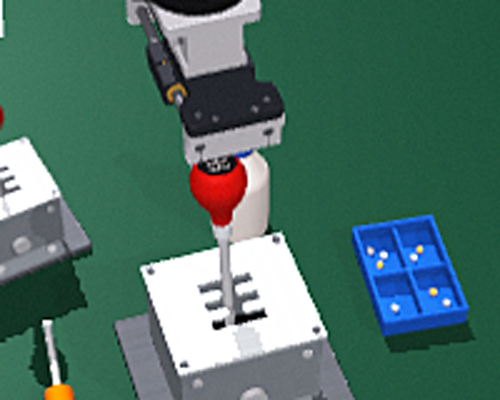

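Sliding cleanly in the cross channel (knob at about (307,224) in the full side view). I'll go to about 8 mm short of the middle, then back off and measure from the top.

```bash
python3 -m handwheel '[[-0.0005,-0.005,0,0],[-0.0005,-0.01,0,0],[-0.0005,-0.014,0,0],[-0.0005,-0.018,0,0],[-0.0005,-0.018,0,0]]'; python3 g.py; python3 -m handwheel '[[0,0.025,0,0],[0.04,0.03,0,0],[0.085,0.03,0,0],[0.09,0.03,0,0],[0.09,0.03,0,0]]'; python3 k.py; python3 ks.py; python3 g.py
```

```text
clock: 7.02
eef_pos: [545.8, 24.5, 193.2]
eef_rot: [-3.14, 0.001, -2.965]
wrist_force: [-0.3, 1.9, 1.1]
finger_gap: 0.3
t 7.025 tcp in shifter [1.000e-01 4.170e+01 1.932e+02] yaw -169.87 F [-0.3  1.9  1.1] gap 0.3
clock: 7.65
eef_pos: [452.4, 38.1, 193.4]
eef_rot: [-3.14, 0.002, -2.965]
wrist_force: [1.1, 1.3, -0.1]
finger_gap: 0.4
knob px [328.5 254.1] r 12.7 frame [-0.9  8.5] z 209 stick -0.005 across -0.044
side px [310.  229.8] r 10.6 knob [ -0.    4.2 209. ] stick -0.000 across -0.022 D 19680
t 7.75 tcp in shifter [-89.1  71.5 193. ] yaw -169.87 F [ 0.5  0.2 -0.6] gap 0.8
```

Knob is 8.5 mm left of the middle; contact offset in y is 33.2. I'll push the remainder to TCP y ≈ 34.

```bash
python3 -m handwheel '[[-0.05,0,0,0],[-0.085,0,0,0],[-0.0895,0,0,0],[-0.0895,-0.022,0,0],[-0.0895,-0.027,0,0]]'; python3 g.py 0 34 193; python3 -m handwheel '[[0,-0.005,0,0],[0,-0.0105,0,0],[0,-0.0105,0,0]]' ; python3 g.py; python3 -m handwheel '[[0,0.025,0,0],[0.04,0.03,0,0],[0.085,0.03,0,0],[0.09,0.03,0,0],[0.09,0.03,0,0]]'; python3 k.py; python3 ks.py; python3 g.py -90 0.5 195
```

```text
clock: 8.38
eef_pos: [545.4, 26.6, 192.9]
eef_rot: [-3.14, 0.001, -2.966]
wrist_force: [-0.5, -0.4, -0.5]
finger_gap: 0.5
t 8.375 tcp in shifter [1.000e-01 4.380e+01 1.929e+02] yaw -169.93 F [-0.5 -0.4 -0.5] gap 0.5
tool shift [ 0.1 -9.8 -0.1]
clock: 8.75
eef_pos: [547.3, 16.3, 193.1]
eef_rot: [-3.14, 0.001, -2.966]
wrist_force: [-0.5, 1.5, 1.8]
finger_gap: 0.6
t 8.75 tcp in shifter [1.000e-01 3.330e+01 1.931e+02] yaw -169.94 F [-0.5  1.5  1.8] gap 0.6
clock: 9.38
eef_pos: [453.9, 30.1, 193.4]
eef_rot: [-3.139, 0.002, -2.966]
wrist_force: [0.5, 0.4, 0.6]
finger_gap: 0.3
knob px [332.1 253.2] r 12.8 frame [-0.6  2.2] z 209 stick -0.003 across -0.011
side px [311.2 232.3] r 11.1 knob [  0.4  -2.4 209. ] stick 0.002 across 0.012 D 21032
t 9.475 tcp in shifter [-89.1  63.3 193. ] yaw -169.94 F [-1.2  0.5  0.5] gap 0.4
tool shift [  0.9 -62.8  -1.9]
```

The knob reads within 2 mm of the middle, inside the slot play. Next I'll go behind it and push forward, a step at a time.

```bash
python3 -m handwheel '[[0,-0.03,0,0],[0,-0.0625,0,0],[-0.02,-0.0625,0,0],[-0.045,-0.0625,0,0],[-0.054,-0.0625,0,0]]'; python3 g.py; python3 -m handwheel '[[-0.005,0,0,0],[-0.010,0,0,0],[-0.016,0,0,0],[-0.023,0,0,0],[-0.030,0,0,0]]'; python3 g.py; python3 ks.py; cp pics/s_last.png pics/d.png
```

```text
clock: 10.1
eef_pos: [519.4, -21.8, 192.5]
eef_rot: [-3.14, 0.001, -2.966]
wrist_force: [-0.6, -0.4, 0.4]
finger_gap: 0.6
t 10.1 tcp in shifter [-34.    0.7 192.5] yaw -169.92 F [-0.6 -0.4  0.4] gap 0.6
clock: 10.72
eef_pos: [549.4, -16.5, 192.7]
eef_rot: [-3.14, 0.001, -2.966]
wrist_force: [-2.1, -0.5, 0.8]
finger_gap: 0.6
t 10.725 tcp in shifter [ -3.5   0.6 192.7] yaw -169.92 F [-2.1 -0.5  0.8] gap 0.6
side px [322.  241.2] r 4.0 knob [ 13.1 -27.1 206.6] stick 0.068 across 0.141 D 24954
```

View pics/d.png

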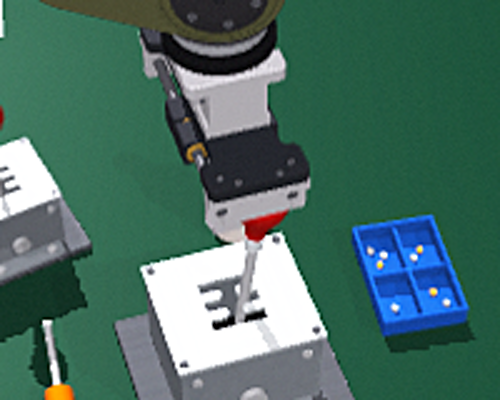

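The stick is going forward in the middle slot at about 2 N, with the knob about 26 mm forward of neutral. I'll continue in small steps and watch the force for the stop.

```bash
python3 -m handwheel '[[-0.006,0,0,0],[-0.011,0,0,0],[-0.015,0,0,0],[-0.015,0,0,0]]'; python3 g.py; python3 -m handwheel '[[-0.001,0,0,0],[-0.002,0,0,0],[-0.002,0,0,0]]';  python3 g.py
```

```text
clock: 11.28
eef_pos: [564.8, -13.7, 192.4]
eef_rot: [-3.14, 0.001, -2.966]
wrist_force: [-2.1, -0.8, -1.1]
finger_gap: 0.4
t 11.275 tcp in shifter [ 12.1   0.6 192.4] yaw -169.92 F [-2.1 -0.8 -1.1] gap 0.4
clock: 11.65
eef_pos: [566.7, -13.4, 192.3]
eef_rot: [-3.14, 0.0, -2.966]
wrist_force: [-2.2, -0.5, -1.7]
finger_gap: 0.5
t 11.65 tcp in shifter [ 14.    0.6 192.3] yaw -169.92 F [-2.2 -0.5 -1.7] gap 0.5
```

```bash
python3 -m handwheel '[[-0.001,0,0,0],[-0.001,0,0,0]]'|grep -E "force|pos"; python3 -m handwheel '[[-0.001,0,0,0],[-0.001,0,0,0]]'|grep -E "force|pos"; python3 g.py
```

```text
eef_pos: [567.5, -13.3, 192.2]
wrist_force: [-4.8, -0.8, -0.6]
eef_pos: [568.0, -13.1, 192.1]
wrist_force: [-6.3, -2.0, -1.3]
t 12.15 tcp in shifter [ 15.4   0.7 192.1] yaw -169.92 F [-6.3 -2.  -1.3] gap 0.4
```

The force rose to about 6 N at knob x ≈ 45, so that's the stop. I'll back off and check.

```bash
python3 -m handwheel '[[0.03,0,0,0],[0.06,0,0,0],[0.09,0,0,0],[0.105,0,-0.03,0],[0.11,0,-0.06,0]]'; python3 g.py; python3 k.py; python3 ks.py;  python3 - <<'E'
from h import *
a=cams.camera("top")[140:340,220:440];b=cams.camera("side")[150:400,220:440]
o=np.hstack([cv2.resize(a,(420,382),interpolation=2),cv2.resize(b,(336,382),interpolation=2)])
cv2.imwrite("pics/e.png",o[:,:,::-1])
E
```

```text
clock: 12.78
eef_pos: [459.6, -32.4, 253.7]
eef_rot: [-3.14, 0.0, -2.966]
wrist_force: [-0.2, 0.4, 1.1]
finger_gap: 0.5
t 12.775 tcp in shifter [-94.8   0.7 253.7] yaw -169.93 F [-0.2  0.4  1.1] gap 0.5
knob px [327.6 227.1] r 12.1 frame [45.2  1.3] z 204 stick 0.236 across -0.007
side px [333.3 229.5] r 10.6 knob [ 42.7  -4.3 204.2] stick 0.223 across 0.023 D 17479
```

View pics/e.png

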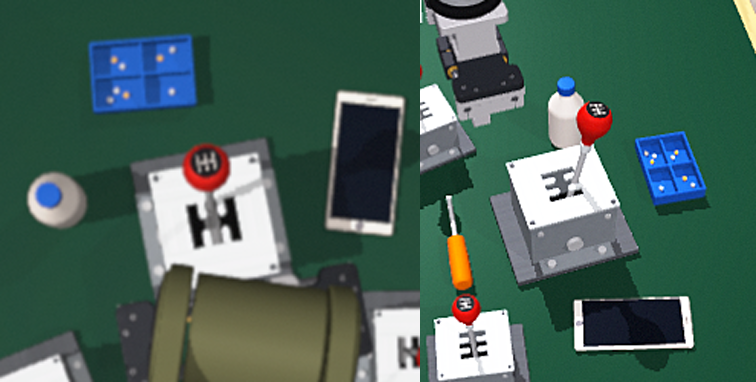

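The stick is fully forward in the middle slot (third; stick ≈ 0.236, across ≈ 0). The surroundings are undisturbed and the hand is clear, so I'm handing in.

```bash
python3 -m handwheel '[[0,0,-0.02,0],[0,0,-0.02,0]]' | grep -E "clock|force"; python3 -c "
from cell import manip;print(manip.sign_off())"
```

```text
clock: 13.22
wrist_force: [-0.2, -0.0, -0.3]
the job is handed in; nothing more can be done
None
```

The shifter is in third and handed in at about 13 s. With closed fingers and only their outsides touching the knob, I pushed the stick forward out of second into neutral. I then pushed it right to the middle and forward into third, stopping when the push rose from about 2 N to 6 N at the end stop.

**Last checks:**
- **Third gear:** the top camera put the stick at 0.236 rad and across at -0.007 rad, which is third fully home. The side camera agreed less closely, at 0.223 and +0.023 rad. Its sideways reading had been several mm off throughout, so I relied on the top camera.
- **Surroundings:** the bottle, phone, tray and screwdriver looked undisturbed in the last pictures. I did not measure their positions.
- **Hand:** it was clear of everything, with the wrist force near zero.

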